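# Square a spacer and a laser module into a corner jig

### The arm

A 6-joint arm with a two-finger parallel gripper is mounted at the origin on the work surface. World frame = base frame: x ahead of the robot, y to its left, z up, the work surface at z = 0. Lengths are in m, angles in rad, forces in N, time in s.
With the tool pointing down it reaches from about 0.35 to 0.775 m from the base axis. Payload 5.5 kg.
Tool frame: the origin (TCP) lies on the centre line of the jaws, within the pads' length; the fingertips stand 11 mm ahead of it and the grasp point (between the pads) lies 8 mm behind it (env.tip_extent is the distance from the TCP to the fingertips, in m); z points along the fingers, y is the line along which they close (so a half turn about z gives the same grasp; the last joint's range is limited). The gripper opens to 85 mm and grips with 20 to 120 N. Pads are 22 mm wide; open, the fingers measure 114 mm over their backs; the gripper's body (76 mm by 85 mm) begins 54 mm behind the grasp point. The pads swing forward as they close: fully open they stand 13 mm farther back than shut.
Start: joints at [-1.372, 0.313, 0.046, 1.304, 0, 1.431], TCP at [0.191, -0.542, 0.206] pointing down, gripper open.
Joint ranges: [-2.76, 2.76], [-0.86, 1.69], [-1.03, 1.26], [-2.2, 2.34], [-1.47, 1.5], [-3.14, 3.14]. Speed limits (rad/s): [2.57, 2.57, 3.14, 3.14, 3.14, 3.14].

### API

Orientations are given as a unit quaternion [w, x, y, z].
In Python, from workcell import env gives the robot as it stands.
- The arm moves only by the shell command python3 -m jog 'ROWS' [FORCE]. ROWS is JSON, a list of rows, each a list of 5 numbers: the gripper's target within -1 to 1 (shut at 1, half-way at 0, fully open at -1), then the shift along the tool's x, y, z in m, then the turn about the tool's z in degrees. In form: [[fingers, tx, ty, tz, turn], ...]. A call has 1 to 5 rows; each row shifts and turns the commanded pose from where the row before left it, along the tool's axes as they then stand; what a row does not reach is not made up. A row lasts 1/12 s, in which the tool goes at most 41.7 mm and 7.16 degrees, less where a joint would pass 70% of its speed; a pose out of reach is approached as far as the arm can. A call is refused whole if a number of a shift passes 0.0417 or a number of a turn 7.16, either way. A call with a gripper value outside its range is refused whole. The fingers move at their own pace and stop on an object; FORCE is the grip in N (left out, the last holds). Time passes only in rows, so rows that do not move let the fingers close. It gives the time, the measured TCP pose, the force, the opening and the grip force at its end, in the units of the state.
- env.get_state(): the state, without advancing time (a new reading comes with each control period).
- env.read_camera(name): name is "side" or "top"; returns a dict with "img" (384x512x3 uint8, red, green, blue), "fov_y" (degrees; the focal length in pixels is half the picture's height over the tangent of half this angle, whatever the lens; pixels are square), "cx", "cy" (the principal point, pixels), "D" ([k1, k2, p1, p2, k3] as OpenCV has them; the pictures are not rectified), "T" (4x4, takes a point from camera to world coordinates). Camera axes: x right, y up, looking along -z (the intrinsics and any distortion apply to the point x, -y, -z); pixel columns grow to the right and rows downward; lengths in m; the calibration is good to about 2 mm. A picture is of the moment at which its call begins. There is no depth.
- env.hand_in(): hands the job in; it is judged then, once.
The state is a dict: "clock": time; "joint_pos": joint angles; "qvel": joint speeds; "tau": joint torques, N m; "tcp_pos": TCP position; "orientation": TCP orientation; "wrist_force": force on the tool from outside, world axes, zero at the start; "ft_torque": the same for the moment, N m; "finger_gap": finger opening in m; "grip_force": force on a finger pad.
Only numpy, scipy, OpenCV 4.12 (cv2) and the standard library are available. Lean on these libraries where they do the work, as an engineer would, in place of code of your own. Each camera call takes 0.05 s, during which the arm holds its last target. There are 200 camera calls.

### The job

Build the laser up to beam height in the corner jig: take the spare spacer plate out of the organiser and lay it flat on the one already in the jig, edges lined up with it, then set the closed laser module squarely on top with its beam window looking back over the clamp block. All three pieces must end snug against both black fences. Set things down rather than dropping them, keep the laser upright, do not lean hard on it, and leave the bystanding tools and optics where they are.

Things in the scene. Friction and masses are not known exactly. Their poses are not given: they have to be found in the camera images.
- jig: Fixed corner jig: dark board 200 (x) x 150 (y) x 12 mm with two black upright fences 10 mm thick, 50 mm high over the board: end fence at the +x side (face looks to -x, spans y = -52 to +32), slotted side fence at the +y side (face looks to -y, spans x = -33 to +53). A clamp block faces the end fence; the -y side is open. Origin: centre of the board's underside, z up. Leave it be.
- slot (a point): Top middle of the side fence's face, z = 62 mm over the table. A slot 46 mm wide along x, open at the top and reaching down to 8 mm above the board, is centred here: a finger can pass through it beside a snug piece. Behind the fence is only a low foot, bolt heads to 12 mm above the board. Axes as the jig.
- clamp (a point): Rubber tip of the retracted clamp screw, 18 mm above the board, axes as the jig; not to be used. 4 mm behind it (-x) is the face of its black block, 60 mm wide (y), 20 mm thick, 38 mm high over the board (bolt heads 4 mm more). A snug plate has 12 mm free to the tip and 16 mm to the block: too little for a finger at either end of the plate.
- corner (a point): Inner corner of the jig: where the faces of end fence (+x) and side fence (+y) meet the board's top, 12 mm above the table. Axes as jig. A snug plate or the snug laser has its origin at x = -34, y = -27 mm from here.
- lower_spacer: Loose bare aluminium plate 68 (x) x 54 (y) x 12 mm, 0.12 kg, already snug in the jig on its board; origin at the centre of its underside. To stay snug.
- spacer: The spare spacer, loose, same as the lower one: 68 (x) x 54 (y) x 12 mm, 0.12 kg, origin at the centre of its underside. It lies flat in the organiser, where only its short ends (68 mm apart) are free to grip. In the jig only its long sides (54 mm apart) are free, so it must be put down on the way and taken again. Either way round will do.
- organiser: Fixed clear plastic tray 148 (x) x 132 (y) mm, walls 23 mm high over the table, floor 3 mm thick; origin at the centre of its underside. The spacer's compartment is the +y half: 144 mm along x and 62 mm wide inside, centred at y = +33 mm. Small screws in the other compartments. Between it and the jig the table is clear but for the laser on the near side and the lens mount at the far side.
- laser: Loose closed laser module, grey box on a dark foot, standing upright on the table: 68 (x) x 54 (y) x 40 mm, about 0.32 kg, origin at the centre of its underside. A round steel connector, 12 mm wide and 8 mm high, is on top at x = +22. The beam window is in its -x face. Snug in the jig its axes run as the jig's and only its long sides are free to grip.
- window (a point): Centre of the laser's round beam window, in its -x face at x = -34, z = 24 mm of the laser.
- lens_mount: Bystander: lens in a ring mount on a post, 40 mm base, 111 mm high, loose; origin under its base.
- post: Bystander: steel post 13 mm thick on a 32 mm foot, 75 mm high, loose; origin under its foot.
- ball_driver: Bystander: ball driver with black handle, lying, 190 mm long and 18 mm thick, loose; origin at the table, 5 mm ahead of the handle's end, blade along +x.
Not all that is in view belongs to the job. Leave any blue look-alike of the spacer alone. Leave any yellow look-alike of the lower_spacer alone.

How it is judged:
At the end, for the whole second after the job is handed in: Both spacers and the laser are stacked in the jig in that order (heights within 3 mm, level within 0.03 rad), each within 2 mm of its snug place against both fences and within 0.03 rad of square, the laser's window towards the clamp block, all at rest and released (x of lower_spacer in the frame of corner between -0.036 and -0.032 m and y of lower_spacer in the frame of corner between -0.029 and -0.025 m and z of lower_spacer in the frame of corner between -0.003 and 0.003 m and angle between the x axis of each of lower_spacer, spacer, laser and the x axis of corner, either way round below 0.03 rad and angle between each of lower_spacer, spacer, laser's own z axis and vertical below 0.03 rad and linear speed of each of lower_spacer, spacer, laser below 0.01 m/s and x of spacer in the frame of corner between -0.036 and -0.032 m and y of spacer in the frame of corner between -0.029 and -0.025 m and z of spacer in the frame of corner between 0.009 and 0.015 m and x of laser in the frame of corner between -0.036 and -0.032 m and y of laser in the frame of corner between -0.029 and -0.025 m and z of laser in the frame of corner between 0.021 and 0.027 m and x of window in the frame of corner below -0.06 m); the robot touches nothing.
It fails at once if a bystander (lens mount, post or ball driver) was shifted by more than 20 mm (distance of any of lens_mount, post, ball_driver from where it was at the start of the episode above 0.02 m).
It fails at once if the laser was tipped more than 0.5 rad (angle between laser's own z axis and vertical above 0.5 rad).
It fails at once if the laser was dropped or knocked (faster than 0.35 m/s while not held) (contact force between the fingers and laser below 0.05 N and linear speed of laser above 0.35 m/s).
It fails at once if the spacer was dropped or knocked (faster than 0.35 m/s while not held) (contact force between the fingers and spacer below 0.05 N and linear speed of spacer above 0.35 m/s).
It fails at once if the laser was pressed on the spacer or the jig with more than 60 N (contact force between laser and spacer above 60 N or contact force between laser and jig above 60 N).
It also fails if it takes over 72 s, if anything falls off the work surface, if the arm or the gripper's body presses on something with over 40 N, if the wrist force passes 120 N, or if a joint passes its speed limit or range.

## Working session

There is one attempt and no reset: what is moved stays moved. The work goes in short steps, Python scripts to look and compute and a shell command to move; the robot and the scene stay as the last step left them, time stands still between calls to the robot, and variables do not carry over. Pictures are saved under pics/ and viewed, at most 10 in all, crops included, and the job is handed in when it is done.

```bash
ls; mkdir -p pics; python3 - <<'E'
from workcell import env
import cv2,numpy as np
print(env.get_state())
for n in("top","side"):
    c=env.read_camera(n); cv2.imwrite(f"pics/{n}0.png",cv2.resize(c["img"][:,:,::-1],(800,600),interpolation=cv2.INTER_CUBIC))
    print(n,c["fov_y"],c["cx"],c["cy"],c["D"],np.round(c["T"],3).tolist())
E
```

```text
pics
{'clock': 0.0, 'joint_pos': array([-1.37163705e+00,  3.13994956e-01,  4.49633839e-02,  1.30357916e+00,
       -1.56751029e-05,  1.43124199e+00]), 'qvel': array([-9.24449142e-04,  4.24222272e-04,  1.42114320e-04, -5.75783042e-04,
        2.05861736e-06, -4.47828030e-04]), 'tau': array([ 2.05375028e-05, -4.80625749e+01,  2.98533386e+01,  1.93622208e-02,
       -7.15590454e-05, -9.38672542e-06]), 'tcp_pos': array([ 0.19095727, -0.5417757 ,  0.20480562]), 'orientation': array([-9.06564187e-04,  9.85692973e-01,  1.68548331e-01, -3.48668853e-05]), 'wrist_force': array([0.20158514, 0.37776272, 1.03687242]), 'ft_torque': array([ 0.05886706,  0.00330323, -0.03001534]), 'grip_force': 0.0, 'finger_gap': 0.08544144677884707}
top 54.669233429387795 253.3272604722563 191.83647203306907 [-0.1077726  0.         0.         0.         0.       ] [[-0.013, 0.997, -0.074, 0.526], [-1.0, -0.013, -0.01, 0.068], [-0.011, 0.073, 0.997, 1.048], [0.0, 0.0, 0.0, 1.0]]
side 52.087066646278274 258.3370888831181 190.26441091595052 [0.01385732 0.         0.         0.         0.        ] [[-0.889, 0.211, -0.407, 0.124], [-0.458, -0.45, 0.767, 0.935], [-0.022, 0.868, 0.497, 0.639], [0.0, 0.0, 0.0, 1.0]]
```

View pics/top0.png

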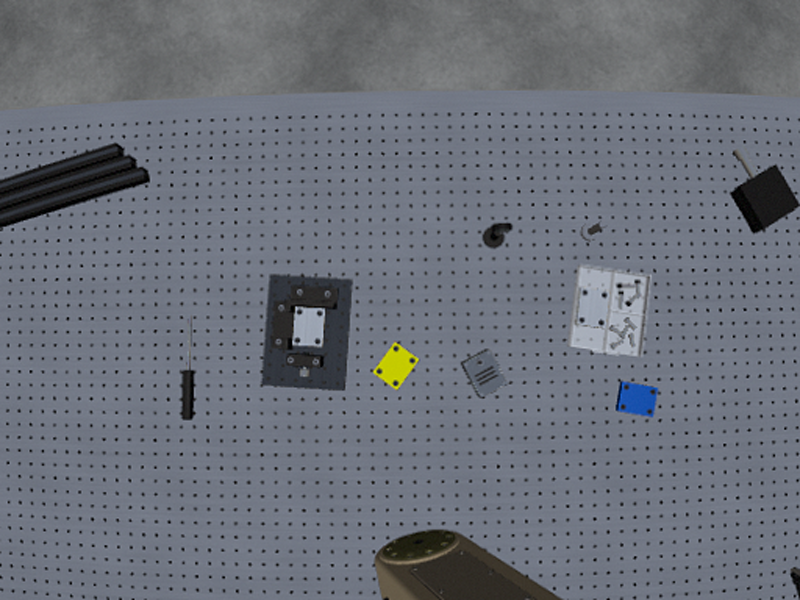

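View pics/side0.png

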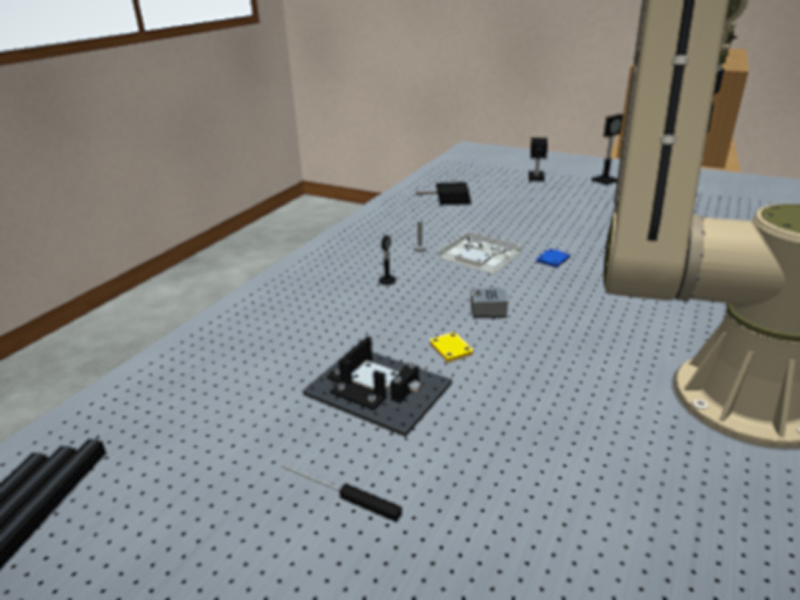

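Top: jig at about (307,332), laser at (486,373), organiser with spacer at (593,307), lens mount (495,235), post (592,231), and yellow and blue decoys. I'll zoom in.

```bash
cat > h.py <<'E'
from workcell import env
import cv2,numpy as np
def cam(n):
    c=env.read_camera(n); f=192/np.tan(np.radians(c["fov_y"]/2))
    c["K"]=np.array([[f,0,c["cx"]],[0,f,c["cy"]],[0,0,1.]]); c["D"]=np.array(c["D"],float); c["T"]=np.array(c["T"]); return c
def ray(c,px):
    u=cv2.undistortPoints(np.array(px,float).reshape(-1,1,2),c["K"],c["D"])[:,0]
    d=np.c_[u[:,0],-u[:,1],-np.ones(len(u))]@c["T"][:3,:3].T
    return c["T"][:3,3],d
def onz(c,px,z):
    o,d=ray(c,px); return (o+d*((z-o[2])/d[:,2])[:,None])
def proj(c,P):
    P=np.atleast_2d(P); q=(P-c["T"][:3,3])@c["T"][:3,:3]*[1,-1,-1]
    return cv2.projectPoints(q,np.zeros(3),np.zeros(3),c["K"],c["D"])[0][:,0]
def crop(c,x0,y0,x1,y1,s): return cv2.resize(c["img"][y0:y1,x0:x1,::-1],None,fx=s,fy=s,interpolation=cv2.INTER_CUBIC)
E
python3 - <<'E'
from h import *
t=cam("top");s=cam("side")
np.savez("pics/i0.npz",t=t["img"],s=s["img"])
A=np.zeros((600,800,3),np.uint8)
def put(i,x,y): A[y:y+i.shape[0],x:x+i.shape[1]]=i
put(crop(t,165,170,232,254,4),0,0)      # jig
put(crop(t,285,215,335,260,5),270,0)     # laser
put(crop(t,360,165,420,232,4),530,0)     # org
put(crop(s,190,210,295,280,4),0,340)
put(crop(s,270,140,340,205,3.5),430,340)
cv2.imwrite("pics/c1.png",A)
E
```

```text
Traceback (most recent call last):
ValueError: could not broadcast input array from shape (280,420,3) into shape (260,420,3)
```

```bash
python3 - <<'E'
from h import *
t=cam("top");s=cam("side")
A=np.zeros((600,800,3),np.uint8)
def put(i,x,y): A[y:y+i.shape[0],x:x+i.shape[1]]=i
put(crop(t,165,170,232,252,4),0,0)      # jig
put(crop(t,285,215,335,260,5),270,0)     # laser
put(crop(t,360,165,420,232,4),530,0)     # org
put(crop(s,190,210,295,275,4),0,338)
put(crop(s,270,140,340,205,3.5),430,340)
cv2.imwrite("pics/c1.png",A)
# geometry: masks
def rect(m,x0,y0,x1,y1,z,name):
    M=np.zeros(m.shape,np.uint8);M[y0:y1,x0:x1]=m[y0:y1,x0:x1]
    cs=cv2.findContours(M,cv2.RETR_EXTERNAL,cv2.CHAIN_APPROX_NONE)[0]
    k=max(cs,key=cv2.contourArea); h=cv2.convexHull(k)[:,0].astype(float)
    P=onz(t,h,z)[:,:2].astype(np.float32)*1000
    (cx,cy),wh,a=cv2.minAreaRect(P);print(name,cx,cy,wh,a,cv2.boundingRect(k))
g=t["img"].astype(int);v=g.max(2)
for th in(150,180):rect((v>th).astype(np.uint8),185,195,212,225,.024,"lower%d"%th)
rect(((g[:,:,2]<95)).astype(np.uint8),160,165,235,260,.012,"board")
for th in(190,215):rect((v>th).astype(np.uint8),368,178,392,212,.015,"spacer%d"%th)
for th in(150,):rect((v>th).astype(np.uint8),360,165,425,235,.012,"org%d"%th)
for th in (100,110,90): rect((v<th+10).astype(np.uint8),290,218,330,260,.04,"laser%d"%th)
# pixel lookups
print(v[200:206:2,365:395].tolist()); print(v[238,290:330].tolist())
E
```

```text
lower150 556.813720703125 233.8472442626953 (52.23501968383789, 66.51757049560547) 85.62385559082031 (188, 196, 20, 26)
lower180 554.7001953125 248.79931640625 (61.44167709350586, 23.683942794799805) 5.062315940856934 (188, 198, 10, 23)
board 549.577880859375 242.69248962402344 (158.57223510742188, 209.11253356933594) 85.77771759033203 (166, 175, 60, 75)
spacer190 548.3390502929688 -294.04010009765625 (0.0, 0.0) 0.0 (386, 209, 1, 1)Traceback (most recent call last):
  File "<stdin>", line 21, in <module>
  File "<stdin>", line 15, in rect
ValueError: max() iterable argument is empty
```

View pics/c1.png

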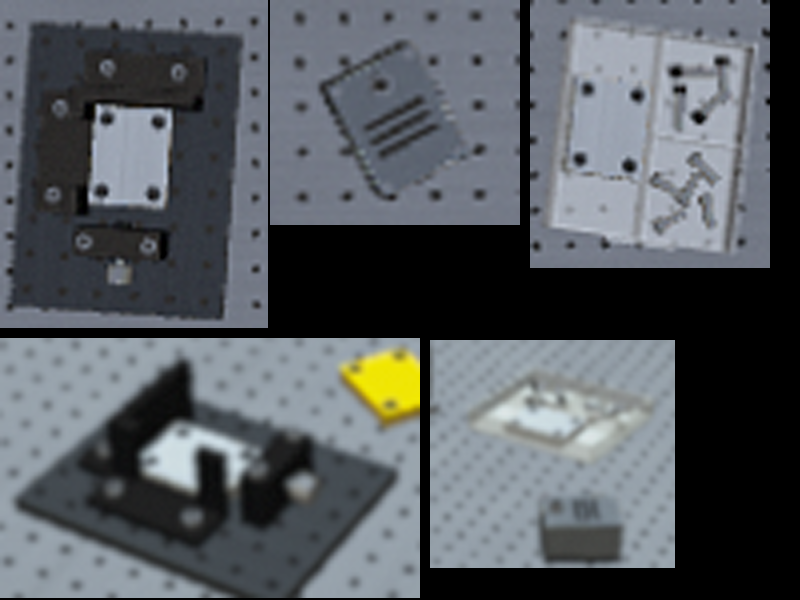

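Top crop: laser connector at crop (380,85), i.e. upper-left, so the laser's yaw is about +30°. The jig and organiser are yawed about −4…−6°. Next I measure from corners and holes.

```bash
python3 - <<'E'
from h import *
t=cam("top");s=cam("side")
def w(pts,ox,oy,sx,x0,y0,z,nm):
    p=(np.array(pts,float)-[ox,oy]+.5)/sx-.5+[x0,y0]
    P=onz(t,p,z)[:,:2]*1000; print(nm,np.round(P.mean(0),1),np.round(P,0).tolist()); return P
def dirs(P,i,j): d=P[j]-P[i];return np.round(np.degrees(np.arctan2(d[1],d[0])),1),np.round(np.hypot(*d),1)
def holes(x0,y0,x1,y1,z,pts,nm):
    g=t["img"].max(2).astype(float); out=[]
    for p in pts:
        a,b=int(round(p[0])),int(round(p[1])); W=g[b-2:b+3,a-2:a+3]; m=np.clip(np.percentile(W,60)-W-15,0,None)
        yy,xx=np.mgrid[b-2:b+3,a-2:a+3]; out.append([(m*xx).sum()/m.sum(),(m*yy).sum()/m.sum()])
    P=onz(t,out,z)[:,:2]*1000; print(nm,np.round(P.mean(0),1),np.round(out,1).tolist(),"x dirs",dirs(P,2,0),dirs(P,3,1),"y",dirs(P,1,0),dirs(P,3,2)); return P
f=lambda pts,ox,oy,s,x0,y0:[((x-ox)/s+x0,(y-oy)/s+y0) for x,y in pts]
holes(0,0,0,0,.015,f([(588,88),(638,95),(580,159),(629,166)],530,0,4,360,165),"spacer")
holes(0,0,0,0,.024,f([(107,118),(158,122),(101,192),(153,193)],0,0,4,165,170),"lower")
P=w([(322,88),(408,45),(468,155),(385,195)],270,0,5,285,215,.040,"laser"); print(dirs(P,3,0),dirs(P,2,1),dirs(P,1,0))
w([(380,85)],270,0,5,285,215,.048,"conn")
P=w([(572,20),(752,46),(731,252),(550,228)],530,0,4,360,165,.023,"org");print(dirs(P,3,0),dirs(P,2,1),dirs(P,1,0))
P=w([(30,23),(242,36),(222,319),(8,305)],0,0,4,165,170,.012,"board");print(dirs(P,3,0),dirs(P,2,1),dirs(P,1,0))
for nm,q in dict(lens=(493,240),post=(588,233),yellow=(396,366)).items(): print(nm,onz(t,np.array(q)*.64,0.)[0][:2])
E
```

```text
spacer [ 584.  -275.6] [[374.0, 186.8], [386.3, 188.5], [372.0, 204.3], [384.3, 206.0]] x dirs (np.float64(-8.6), np.float64(49.8)) (np.float64(-8.9), np.float64(50.1)) y (np.float64(81.8), np.float64(35.8)) (np.float64(81.4), np.float64(35.5))
lower [556.4 234.2] [[191.2, 199.2], [204.1, 200.1], [189.9, 217.3], [202.8, 218.1]] x dirs (np.float64(-4.3), np.float64(50.2)) (np.float64(-4.3), np.float64(49.7)) y (np.float64(85.3), np.float64(35.9)) (np.float64(86.2), np.float64(35.9))
laser [470.7 -73.3] [[489.0, -34.0], [511.0, -81.0], [452.0, -112.0], [431.0, -67.0]]
(np.float64(29.6), np.float64(66.9)) (np.float64(27.6), np.float64(67.6)) (np.float64(115.5), np.float64(52.2))
conn [490.4 -64. ] [[490.0, -64.0]]
org [ 576.9 -304.3] [[659.0, -250.0], [639.0, -379.0], [495.0, -358.0], [514.0, -229.0]]
(np.float64(-8.1), np.float64(146.3)) (np.float64(-8.4), np.float64(146.0)) (np.float64(81.4), np.float64(130.8))
board [547.1 239.5] [[652.0, 307.0], [640.0, 157.0], [443.0, 172.0], [454.0, 322.0]]
(np.float64(-4.4), np.float64(198.6)) (np.float64(-4.5), np.float64(197.8)) (np.float64(85.6), np.float64(150.7))
lens [ 0.70991262 -0.10104604]
post [ 0.72142586 -0.27796622]
yellow [0.48337289 0.07920965]
```

```bash
J="python3 -m jog"; 
python3 -m jog '[[-1,0.038,-0.01,0,0],[-1,0.038,-0.01,0,0],[-1,0.038,-0.01,0,0],[-1,0.038,-0.01,0,0],[-1,0.038,-0.01,0,0]]'
python3 -m jog '[[-1,0.038,-0.01,0,0],[-1,0.038,-0.01,0,0],[-1,0.038,-0.01,0,0],[-1,0.038,-0.01,0,0],[-1,0.038,-0.01,0,0]]'
python3 -m jog '[[-1,0.038,-0.01,0,0],[-1,0.038,-0.01,0,0],[-1,0,0,0.01,-7],[-1,0,0,0.01,-7],[-1,0,0,0.01,-7]]'
python3 -m jog '[[-1,0,0,0.01,-7],[-1,0,0,0.01,-7],[-1,0,0,0.01,-7],[-1,0,0,0,-7],[-1,0,0,0,-7]]'
python3 -m jog '[[-1,0,0,0,-6],[-1,0,0,0,0]]'
cat >> h.py <<'E'
def goto(x,y,z,psi):
    "print remaining move in tool axes (mm, deg): psi = world angle of tool x"
    s=env.get_state();w,a,b,c=s["orientation"]
    X=np.array([1-2*(b*b+c*c),2*(a*b+w*c),2*(a*c-w*b)]);Y=np.array([2*(a*b-w*c),1-2*(a*a+c*c),2*(b*c+w*a)]);Z=np.cross(X,Y)
    p=np.degrees(np.arctan2(X[1],X[0])); d=np.array([x,y,z])-s["tcp_pos"]*1000
    print("t%.2f tcp %s psi %.2f tilt %.3f gap %.1f grip %.1f F %s | tx %.1f ty %.1f tz %.1f turn %.1f"%(s["clock"],np.round(s["tcp_pos"]*1000,1),p,np.hypot(Z[0],Z[1]),s["finger_gap"]*1000,s["grip_force"],np.round(s["wrist_force"],1),d@X,d@Y,d@Z,-((psi-p+180)%360-180)))
E
python3 -c "
from h import *
goto(584,-275.6,100,81.4)"
```

```text
clock: 0.82
tcp_pos: [0.3549, -0.431, 0.2059]
orientation: [0.0, 0.986, 0.168, 0.0]
wrist_force: [0.8, -0.7, -0.6]
finger_gap: 0.0855
grip_force: 0.0
clock: 1.23
tcp_pos: [0.5177, -0.3204, 0.2059]
orientation: [0.0, 0.986, 0.169, 0.0]
wrist_force: [0.1, -0.5, 0.9]
finger_gap: 0.0851
grip_force: 0.0
clock: 1.65
tcp_pos: [0.5823, -0.2766, 0.1751]
orientation: [0.0, 0.937, 0.349, 0.0]
wrist_force: [0.2, -1.0, 0.2]
finger_gap: 0.0855
grip_force: 0.0
clock: 2.07
tcp_pos: [0.5807, -0.2772, 0.1446]
orientation: [-0.001, 0.789, 0.614, -0.0]
wrist_force: [0.2, -0.7, 0.0]
finger_gap: 0.0854
grip_force: 0.0
clock: 2.23
tcp_pos: [0.5812, -0.2776, 0.1455]
orientation: [-0.0, 0.757, 0.653, -0.0]
wrist_force: [-1.0, -0.2, -0.8]
finger_gap: 0.0855
grip_force: 0.0
t2.23 tcp [ 581.2 -277.6  145.5] psi 81.56 tilt 0.000 gap 85.5 grip 0.0 F [-1.  -0.2 -0.8] | tx 2.4 ty 2.5 tz 45.5 turn 0.2
```

```bash
python3 -c "
from h import *
print(env.tip_extent,[a for a in dir(env) if a[0]!='_'])"
python3 -m jog '[[-1,0.0025,0.0025,0.03,0],[-1,0,0,0.03,0],[-1,0,0,0.03,0],[-1,0,0,0.025,0],[-1,0,0,0,0]]' 40
python3 -c "
from h import *
goto(584,-275.6,20,81.4)
t=cam('top');s=cam('side')
A=np.zeros((600,800,3),np.uint8)
a=crop(t,340,150,430,240,4.4);A[:a.shape[0],:a.shape[1]]=a
b=crop(s,260,110,350,190,4.4);A[:b.shape[0],400:400+b.shape[1]]=b[:,:400]
cv2.imwrite('pics/g1.png',A[:400])"
```

```text
0.011 ['MotionError', 'get_state', 'hand_in', 'read_camera', 'tip_extent']
clock: 2.65
tcp_pos: [0.5804, -0.2732, 0.0249]
orientation: [-0.005, 0.759, 0.651, -0.001]
wrist_force: [-1.6, 0.2, -0.9]
finger_gap: 0.0854
grip_force: 0.0
t2.65 tcp [ 580.4 -273.2   24.9] psi 81.24 tilt 0.010 gap 85.4 grip 0.0 F [-1.6  0.2 -0.9] | tx -1.8 ty 4.0 tz 4.8 turn -0.2
```

View pics/g1.png

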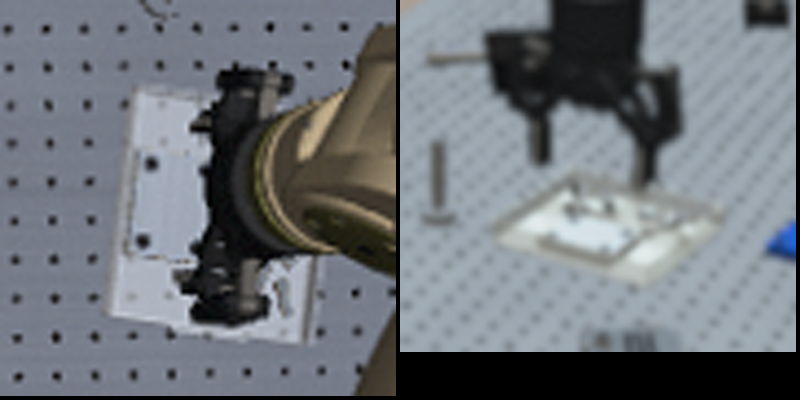

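The picture seems to show the fingers off the tray, toward −y and possibly higher. I'll project the TCP to check.

```bash
python3 -c "
from h import *
t=cam('top');s=cam('side')
goto(584,-275.6,20,81.4)
for P in ([.580,-.273,.025],[.580+.043,-.280,.025],[.580-.043,-.267,.025],[.580,-.273,.14],[.584,-.2756,.015]):
  a=(proj(t,P)[0]-[340,150])*4.4;b=(proj(s,P)[0]-[260,110])*4.4+[400,0];print(P,a.round(),b.round())
A=np.hstack([crop(t,340,150,430,240,4.4),crop(s,260,110,350,200,4.4)]);cv2.imwrite('pics/g2.png',A)"
```

```text
t2.85 tcp [ 585.5 -276.4   32.8] psi 81.35 tilt 0.003 gap 85.2 grip 0.0 F [ 0.4 -0.1  0.6] | tx 0.6 ty -1.6 tz 12.8 turn -0.1
[0.58, -0.273, 0.025] [174. 210.] [589. 222.]
[0.623, -0.28, 0.025] [182. 142.] [544. 209.]
[0.5369999999999999, -0.267, 0.025] [167. 278.] [636. 235.]
[0.58, -0.273, 0.14] [240. 198.] [594.  89.]
[0.584, -0.2756, 0.015] [172. 204.] [585. 231.]
```

View pics/g2.png

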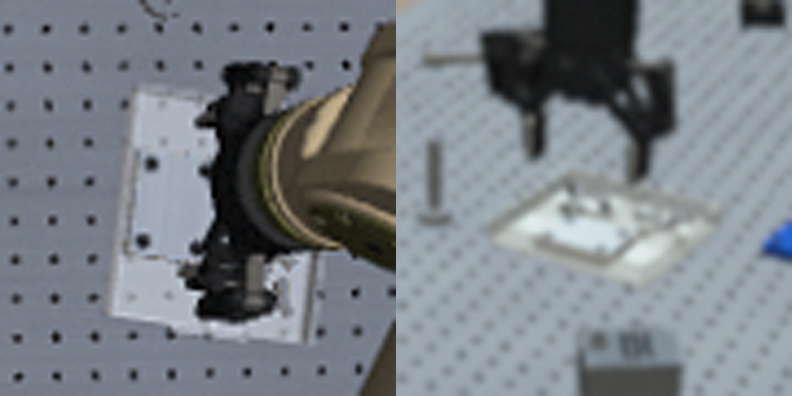

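Both views put the fingertips about 40 mm above where the reported TCP implies. I'll check whether the images lag or this is a real offset.

```bash
python3 -c "
from h import *
c=[]
for i in range(4):
  goto(584,-275.6,20,81.4);c.append(cam('side')['img'].astype(int))
for a in c[1:]: print(np.abs(a-c[0]).max(2)[100:200,250:360].__gt__(25).sum())
cv2.imwrite('pics/g3.png',cv2.resize(c[-1].astype(np.uint8)[110:200,260:350,::-1],None,fx=6,fy=6))
"
```

```text
t2.85 tcp [ 585.5 -276.4   32.8] psi 81.35 tilt 0.003 gap 85.2 grip 0.0 F [ 0.4 -0.1  0.6] | tx 0.6 ty -1.6 tz 12.8 turn -0.1
t2.90 tcp [ 585.7 -276.6   33.2] psi 81.36 tilt 0.004 gap 85.6 grip 0.0 F [ 0.7 -0.3 -0.4] | tx 0.7 ty -1.9 tz 13.2 turn -0.0
t2.95 tcp [ 585.8 -276.6   33.2] psi 81.37 tilt 0.004 gap 86.1 grip 0.0 F [-0.1  0.7  0.1] | tx 0.7 ty -1.9 tz 13.2 turn -0.0
t3.00 tcp [ 585.6 -276.4   33. ] psi 81.39 tilt 0.004 gap 85.5 grip 0.0 F [-0.6 -0.1  0.4] | tx 0.6 ty -1.7 tz 13.0 turn -0.0
0
0
0
```

View pics/g3.png

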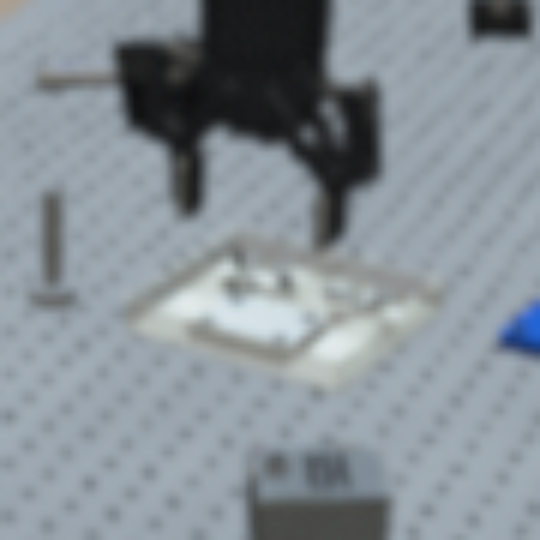

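```bash
python3 -m jog '[[-1,0.0005,-0.0015,0.012,0],[-1,0,0,0,0],[-1,0,0,0,0]]' | head -2
python3 -c "
from h import *
t=cam('top');s=cam('side')
goto(584,-275.6,20,81.4)
cv2.imwrite('pics/g4.png',np.hstack([crop(t,370,160,410,230,8),crop(s,280,120,335,190,8)]))
for z in (0,.02,.04,.06,.08):
  for dx in(1,-1):
    P=np.array([.584,-.2756,z])+dx*.0427*np.array([.989,-.150,0]); print(z,dx,((proj(t,P)[0]-[370,160])*8).round(),((proj(s,P)[0]-[280,120])*8+[320,0]).round())
"
```

```text
clock: 3.3
tcp_pos: [0.5824, -0.2746, 0.0189]
t3.40 tcp [ 583.  -275.    19.4] psi 81.41 tilt 0.001 gap 85.6 grip 0.0 F [-0.7  0.7  0.3] | tx -0.4 ty 1.1 tz -0.6 turn 0.0
0 1 [ 73. 176.] [416. 347.]
0 -1 [ 46. 413.] [579. 393.]
0.02 1 [ 91. 170.] [417. 308.]
0.02 -1 [ 64. 412.] [581. 353.]
0.04 1 [110. 164.] [418. 268.]
0.04 -1 [ 83. 410.] [583. 312.]
0.06 1 [130. 158.] [419. 228.]
0.06 -1 [102. 409.] [585. 270.]
0.08 1 [151. 152.] [420. 187.]
0.08 -1 [122. 408.] [587. 229.]
```

View pics/g4.png

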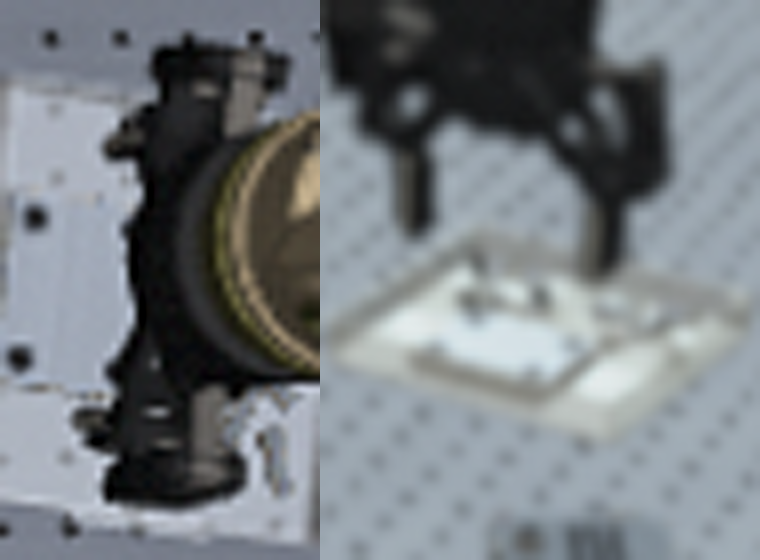

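The triangulated fingertips sit at z≈0.057 while the TCP reads 0.019, with xy agreeing. The reported z may be biased by about 36 mm, so I'll descend carefully while watching the force.

```bash
python3 -m jog '[[-1,0,0.001,0.005,0],[-1,0,0,0.003,0],[-1,0,0,0,0]]' |sed -n '1,4p'
python3 -c "
from h import *
goto(584,-275.6,20,81.4)
s=cam('side')
cv2.imwrite('pics/g5.png',crop(s,280,120,335,190,8))
"
```

```text
clock: 3.65
tcp_pos: [0.5834, -0.2748, 0.0099]
orientation: [-0.0, 0.758, 0.652, -0.0]
wrist_force: [-0.4, 0.6, -0.7]
t3.65 tcp [ 583.4 -274.8    9.9] psi 81.41 tilt 0.001 gap 85.5 grip 0.0 F [-0.4  0.6 -0.7] | tx -0.7 ty 0.7 tz -10.1 turn 0.0
```

View pics/g5.png

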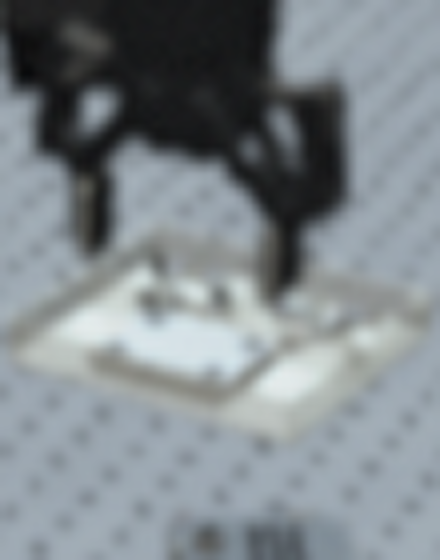

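Tips are at about z=0.049 with the TCP reading 0.0099 and no contact, so the z bias (about 37–39 mm) is real. I go down and find the floor by force.

```bash
python3 -m jog '[[-1,0,0,0.01,0],[-1,0,0,0.01,0],[-1,0,0,0.008,0],[-1,0,0,0,0],[-1,0,0,0,0]]' 40|sed -n '1,4p'
python3 -m jog '[[-1,0,0,0.003,0],[-1,0,0,0.002,0],[-1,0,0,0,0],[-1,0,0,0,0]]' |sed -n '2,4p'
python3 -c "
from h import *
goto(584,-275.6,-40,81.4)
s=cam('side')['img'].max(2).astype(int)
for c in range(288,320,1): print(c,s[148:172,c].tolist()) if c in(290,291,292,293,314,315,316,317) else 0
"
```

```text
clock: 4.12
tcp_pos: [0.5828, -0.2744, -0.0187]
orientation: [-0.001, 0.758, 0.652, -0.0]
wrist_force: [-0.7, -1.0, -0.0]
tcp_pos: [0.5838, -0.2751, -0.0222]
orientation: [0.0, 0.758, 0.652, 0.0]
wrist_force: [0.1, 0.1, -0.5]
t4.45 tcp [ 583.8 -275.1  -22.2] psi 81.41 tilt 0.000 gap 85.6 grip 0.0 F [ 0.1  0.1 -0.5] | tx -0.5 ty 0.2 tz 17.8 turn 0.0
290 [25, 38, 66, 81, 73, 62, 59, 62, 62, 66, 80, 119, 179, 224, 224, 199, 185, 183, 181, 174, 173, 178, 180, 179]
291 [26, 34, 51, 59, 50, 41, 40, 38, 38, 37, 52, 102, 173, 225, 226, 192, 163, 159, 169, 173, 173, 177, 174, 166]
292 [50, 54, 46, 37, 31, 31, 32, 37, 42, 51, 77, 133, 193, 228, 223, 185, 152, 141, 154, 168, 173, 174, 165, 151]
293 [93, 99, 83, 68, 65, 69, 76, 89, 102, 112, 137, 182, 220, 228, 214, 173, 147, 138, 147, 166, 174, 172, 166, 154]
314 [44, 37, 31, 32, 38, 38, 34, 34, 46, 59, 56, 51, 48, 46, 46, 53, 87, 143, 201, 231, 232, 224, 206, 196]
315 [61, 47, 35, 32, 39, 42, 35, 29, 27, 29, 31, 30, 27, 29, 38, 72, 124, 182, 225, 235, 233, 224, 204, 191]
316 [70, 54, 40, 34, 37, 37, 31, 30, 36, 50, 54, 55, 56, 60, 75, 117, 168, 210, 231, 235, 232, 223, 200, 184]
317 [50, 42, 33, 30, 30, 30, 27, 37, 72, 102, 112, 109, 111, 118, 126, 161, 197, 220, 229, 231, 227, 211, 192, 184]
```

```bash
python3 -m jog '[[-1,0,0,0.004,0],[-1,0,0,0.003,0],[-1,0,0,0,0]]' |sed -n '1,4p'
python3 -m jog '[[-0.7,0,0,0,0],[-0.7,0,0,0,0],[-0.6,0,0,0,0]]' |sed -n '2,6p'
python3 -m jog '[[-0.5,0,0,0,0],[-0.4,0,0,0,0],[-0.4,0,0,0,0]]' |sed -n '2,6p'
```

```text
clock: 4.75
tcp_pos: [0.5832, -0.2747, -0.0301]
orientation: [-0.0, 0.758, 0.652, -0.0]
wrist_force: [-0.2, -0.0, -1.1]
tcp_pos: [0.5835, -0.275, -0.0293]
orientation: [-0.0, 0.758, 0.652, -0.0]
wrist_force: [-2.9, 0.7, 0.1]
finger_gap: 0.068
grip_force: 0.4
tcp_pos: [0.584, -0.2752, -0.0288]
orientation: [0.0, 0.758, 0.652, 0.0]
wrist_force: [-1.5, 0.6, 4.0]
finger_gap: 0.0665
grip_force: 46.1
```

```bash
python3 -m jog '[[-0.4,0,0,-0.01,0],[-0.4,0,0,-0.02,0],[-0.4,0,0,-0.02,0],[-0.4,0.0155,-0.0016,0,0],[-0.4,0.031,-0.0032,0,0]]' |sed -n '2,6p'
python3 -m jog '[[-0.4,0.031,-0.0032,0,0],[-0.4,0.031,-0.0032,0,0],[-0.4,0.0155,-0.0016,0,0],[-0.4,0,0,0.02,0],[-0.4,0,0,0.015,0]]' |sed -n '2,6p'
python3 -m jog '[[-0.4,0,0,0.008,0],[-0.4,0,0,0.004,0],[-0.4,0,0,0,0],[-0.4,0,0,0,0]]' |sed -n '2,6p'
python3 -c "
from h import *
goto(590,-150,-31.5,81.4)"
```

```text
tcp_pos: [0.5877, -0.2313, 0.0225]
orientation: [0.003, 0.759, 0.651, 0.001]
wrist_force: [0.1, 0.1, -1.4]
finger_gap: 0.0666
grip_force: 45.7
tcp_pos: [0.5901, -0.1485, -0.0144]
orientation: [0.001, 0.757, 0.653, 0.0]
wrist_force: [-0.4, -0.3, -0.8]
finger_gap: 0.0667
grip_force: 45.7
tcp_pos: [0.5897, -0.1507, -0.0262]
orientation: [0.0, 0.758, 0.652, -0.0]
wrist_force: [-0.2, 0.3, -2.0]
finger_gap: 0.0667
grip_force: 45.6
t6.42 tcp [ 589.7 -150.7  -26.2] psi 81.39 tilt 0.000 gap 66.7 grip 45.6 F [-0.2  0.3 -2. ] | tx 0.8 ty 0.2 tz 5.3 turn -0.0
```

```bash
python3 -m jog '[[-0.4,0,0,0.003,0],[-0.4,0,0,0.001,0],[-0.4,0,0,0,0],[-0.4,0,0,0,0]]' |sed -n '2,4p'
python3 -m jog '[[-0.4,0,0,0.001,0],[-0.4,0,0,0,0],[-0.4,0,0,0,0]]' |sed -n '2,4p'
python3 -m jog '[[-0.4,0,0,0.001,0],[-0.4,0,0,0,0],[-0.4,0,0,0,0]]' |sed -n '2,4p'
```

```text
tcp_pos: [0.5898, -0.1507, -0.03]
orientation: [0.0, 0.758, 0.652, 0.0]
wrist_force: [0.0, 0.3, -1.4]
tcp_pos: [0.5896, -0.1505, -0.0313]
orientation: [0.0, 0.758, 0.652, -0.0]
wrist_force: [-0.2, 0.3, -1.1]
tcp_pos: [0.5898, -0.1505, -0.0318]
orientation: [0.0, 0.758, 0.652, 0.0]
wrist_force: [-1.1, 0.6, 2.5]
```

```bash
python3 -m jog '[[-0.7,0,0,0,0],[-1,0,0,0,0],[-1,0,0,0,0],[-1,0,0,-0.01,0],[-1,0,0,-0.02,0]]' |sed -n '2,6p'
python3 -m jog '[[-1,0,0,-0.01,-7],[-1,0,0,0,-7],[-1,0,0,0,-7],[-1,0,0,0,-7],[-1,0,0,0,-7]]' |sed -n '2,3p'
python3 -m jog '[[-1,0,0,0,-7],[-1,0,0,0,-7],[-1,0,0,0,-7],[-1,0,0,0,-7],[-1,0,0,0,-7]]' |sed -n '2,3p'
python3 -m jog '[[-1,0,0,0,-7],[-1,0,0,0,-7],[-1,0,0,0,-6],[-1,0,0,0,0],[-1,0,0,0,0]]' |sed -n '2,3p'
python3 -c "
from h import *
goto(590,-150.7,-30,171.4)
t=cam('top');v=t['img'].astype(int)
u=proj(t,[.59,-.151,.012])[0].round().astype(int);print(u)
x0,y0=u-[22,22]
cv2.imwrite('pics/r1.png',crop(t,x0,y0,x0+44,y0+44,10));print(x0,y0)
"
```

```text
tcp_pos: [0.5873, -0.1496, -0.0042]
orientation: [-0.002, 0.758, 0.652, -0.001]
wrist_force: [-0.5, -0.1, -0.5]
finger_gap: 0.0854
grip_force: 0.0
tcp_pos: [0.5899, -0.1506, 0.0086]
orientation: [0.0, 0.524, 0.852, 0.0]
tcp_pos: [0.5898, -0.1505, 0.0084]
orientation: [0.0, 0.244, 0.97, -0.0]
tcp_pos: [0.5898, -0.1505, 0.0082]
orientation: [0.0, 0.076, 0.997, -0.0]
t8.92 tcp [ 589.8 -150.5    8.2] psi 171.24 tilt 0.001 gap 85.2 grip 0.0 F [-0.2  0.9 -0.1] | tx -0.2 ty -0.1 tz 38.2 turn -0.2
[335 195]
313 173
```

View pics/r1.png

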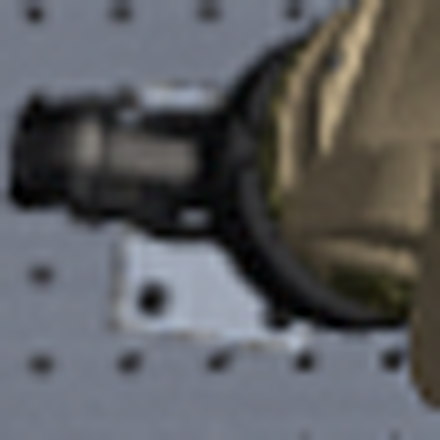

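```bash
python3 -c "
from h import *
t=cam('top');print(onz(t,[(327.75,202.35)],.012))"
python3 -m jog '[[-1,0,0,0.015,0],[-1,0,0,0.012,0],[-1,0,0,0.008,0],[-1,0,0,0,0],[-1,0,0,0,0]]' |sed -n '2,4p'
python3 -m jog '[[-0.7,0,0,0,0],[-0.4,0,0,0,0],[-0.1,0,0,0,0],[0,0,0,0,0],[0,0,0,0,0]]' 40|sed -n '2,6p'
python3 -m jog '[[0,0,0,0,0],[0,0,0,0,0],[0,0,0,0,0]]' |sed -n '2,6p'
```

```text
[[ 0.56961797 -0.12985018  0.012     ]]
tcp_pos: [0.5891, -0.1503, -0.0277]
orientation: [-0.001, 0.075, 0.997, 0.0]
wrist_force: [-0.1, 0.2, 0.8]
tcp_pos: [0.5904, -0.1508, -0.0262]
orientation: [0.001, 0.075, 0.997, -0.0]
wrist_force: [-1.0, -0.6, 5.2]
finger_gap: 0.0528
grip_force: 43.0
tcp_pos: [0.5904, -0.1508, -0.0262]
orientation: [0.001, 0.075, 0.997, -0.0]
wrist_force: [-0.5, 0.7, 5.1]
finger_gap: 0.0526
grip_force: 43.0
```

```bash
python3 -m jog '[[-0.4,0,0,0,0],[-0.4,0,0,-0.005,0],[-0.4,0,0,0,0],[0,0,0,0,0],[0,0,0,0,0]]' 40|sed -n '2,6p'
python3 -m jog '[[0,0,0,0,0],[0,0,0,0,0],[0,0,0,0,0]]' |sed -n '2,6p'
python3 -m jog '[[0,0,0,-0.01,0],[0,0,0,-0.03,0],[0,0,0,-0.04,0],[0,0,0,-0.04,0],[0,0,0,0,0]]' |sed -n '2,6p'
python3 -c "
from h import *
goto(553.4,230,80,175.7)"
```

```text
tcp_pos: [0.5899, -0.1506, -0.0216]
orientation: [0.0, 0.075, 0.997, -0.0]
wrist_force: [-1.2, 0.1, 4.8]
finger_gap: 0.0527
grip_force: 41.5
tcp_pos: [0.5899, -0.1506, -0.0216]
orientation: [0.0, 0.075, 0.997, -0.0]
wrist_force: [-1.5, -0.1, 5.2]
finger_gap: 0.0524
grip_force: 41.5
tcp_pos: [0.5943, -0.1522, 0.1067]
orientation: [0.006, 0.075, 0.997, -0.002]
wrist_force: [1.7, -0.7, -0.5]
finger_gap: 0.0523
grip_force: 42.5
t11.18 tcp [ 594.3 -152.2  106.7] psi 171.42 tilt 0.013 gap 52.3 grip 42.5 F [ 1.7 -0.7 -0.5] | tx 97.7 ty 371.9 tz 24.3 turn -4.3
```

```bash
python3 -m jog '[[0,0.005,0.018,0,0],[0,0.0095,0.036,0,0],[0,0.0095,0.036,0,0],[0,0.0095,0.036,0,0],[0,0.0095,0.036,0,0]]' |sed -n '2,6p'
python3 -m jog '[[0,0.0095,0.036,0,0],[0,0.0095,0.036,0,0],[0,0.0095,0.036,0,0],[0,0.0095,0.036,0,0],[0,0.0095,0.036,0,0]]' |sed -n '2,6p'
python3 -m jog '[[0,0.008,0.03,0,0],[0,0,0,0,-4.3],[0,0,0,0,0],[0,0,0,0,0]]' |sed -n '2,6p'
python3 -c "
from h import *
goto(552.1,230.5,60,175.7)"
```

```text
tcp_pos: [0.5707, 0.0175, 0.0978]
orientation: [0.0, 0.075, 0.997, 0.0]
wrist_force: [1.4, 0.5, -0.9]
finger_gap: 0.0523
grip_force: 42.5
tcp_pos: [0.5505, 0.203, 0.0978]
orientation: [0.0, 0.075, 0.997, -0.0]
wrist_force: [1.9, -0.4, -1.6]
finger_gap: 0.0522
grip_force: 42.5
tcp_pos: [0.5474, 0.2323, 0.0976]
orientation: [-0.0, 0.038, 0.999, -0.0]
wrist_force: [0.0, -0.2, -0.8]
finger_gap: 0.0523
grip_force: 42.5
t12.35 tcp [547.4 232.3  97.6] psi 175.66 tilt 0.001 gap 52.3 grip 42.5 F [ 0.  -0.2 -0.8] | tx -4.9 ty -1.4 tz 37.6 turn -0.0
```

```bash
python3 -m jog '[[0,-0.003,-0.0015,0.03,0],[0,0,0,0.02,0],[0,0,0,0,0],[0,0,0,0,0]]' |sed -n '2,4p'
python3 -m jog '[[0,0,0,0.012,0],[0,0,0,0.012,0],[0,0,0,0,0],[0,0,0,0,0]]' |sed -n '2,4p'
python3 -m jog '[[0,0,0,0.008,0],[0,0,0,0.006,0],[0,0,0,0,0],[0,0,0,0,0]]' |sed -n '2,6p'
python3 -c "
from h import *
goto(550.7,230.5,6,175.7)"
```

```text
tcp_pos: [0.5495, 0.2288, 0.0467]
orientation: [-0.002, 0.039, 0.999, -0.001]
wrist_force: [0.6, 0.9, -0.7]
tcp_pos: [0.5511, 0.2299, 0.0247]
orientation: [0.0, 0.038, 0.999, -0.0]
wrist_force: [0.6, 0.0, -1.0]
tcp_pos: [0.5503, 0.2303, 0.0094]
orientation: [-0.0, 0.037, 0.999, -0.0]
wrist_force: [-0.2, 0.2, -0.3]
finger_gap: 0.0524
grip_force: 42.5
t13.35 tcp [550.3 230.3   9.4] psi 175.71 tilt 0.001 gap 52.4 grip 42.5 F [-0.2  0.2 -0.3] | tx -0.4 ty 0.3 tz 3.4 turn 0.0
```

```bash
python3 -m jog '[[0,0,0,0.003,0],[0,0,0,0.002,0],[0,0,0,0,0],[0,0,0,0,0]]' |sed -n '2,4p'
python3 -m jog '[[0,-0.002,0,0,0],[0,0,0,0,0],[0,0,0,0,0]]' |sed -n '2,4p'
python3 -m jog '[[0,-0.001,0,0,0],[0,0,0,0,0],[0,0,0,0,0]]' |sed -n '2,4p'
python3 -m jog '[[0,0,0.002,0,0],[0,0,0,0,0],[0,0,0,0,0]]' |sed -n '2,4p'
python3 -m jog '[[0,0,0.001,0,0],[0,0,0,0,0],[0,0,0,0,0]]' |sed -n '2,4p'
```

```text
tcp_pos: [0.5505, 0.2304, 0.0045]
orientation: [-0.0, 0.037, 0.999, -0.0]
wrist_force: [0.2, 1.2, -1.1]
tcp_pos: [0.5529, 0.2303, 0.0048]
orientation: [0.0, 0.037, 0.999, 0.0]
wrist_force: [0.0, -0.4, -1.2]
tcp_pos: [0.5537, 0.2301, 0.0047]
orientation: [0.0, 0.037, 0.999, -0.0]
wrist_force: [-0.0, -0.1, -1.5]
tcp_pos: [0.5538, 0.2323, 0.0047]
orientation: [0.0, 0.037, 0.999, -0.0]
wrist_force: [0.3, -0.9, -0.3]
tcp_pos: [0.5538, 0.2332, 0.0046]
orientation: [-0.0, 0.037, 0.999, -0.0]
wrist_force: [0.4, 1.0, -1.6]
```

```bash

python3 -m jog '[[0,-0.001,0,0,0],[0,0,0,0,0],[0,0,0,0,0]]' |sed -n '2p;4p'
python3 -m jog '[[0,-0.001,0,0,0],[0,0,0,0,0],[0,0,0,0,0]]' |sed -n '2p;4p'
python3 -m jog '[[0,0,0.001,0,0],[0,0,0,0,0],[0,0,0,0,0]]' |sed -n '2p;4p'
python3 -m jog '[[0,0,0.001,0,0],[0,0,0,0,0],[0,0,0,0,0]]' |sed -n '2p;4p'
```

```text
tcp_pos: [0.5549, 0.233, 0.0047]
wrist_force: [-0.6, 0.5, -1.3]
tcp_pos: [0.5549, 0.233, 0.0044]
wrist_force: [-3.7, -0.9, 0.9]
tcp_pos: [0.555, 0.2336, 0.0043]
wrist_force: [-4.8, -0.9, -0.2]
tcp_pos: [0.5551, 0.2346, 0.0042]
wrist_force: [-5.4, -1.6, -1.1]
```

```bash

python3 -m jog '[[0,0,0.001,0,0],[0,0,0,0,0],[0,0,0,0,0]]' |sed -n '2p;4p'
python3 -m jog '[[0,0,0.001,0,0],[0,0,0,0,0],[0,0,0,0,0]]' |sed -n '2p;4p'
python3 -m jog '[[0,0,0.001,0,0],[0,0,0,0,0],[0,0,0,0,0]]' |sed -n '2p;4p'
```

```text
tcp_pos: [0.5551, 0.235, 0.0042]
wrist_force: [-4.5, -4.3, -0.8]
tcp_pos: [0.5551, 0.235, 0.0042]
wrist_force: [-5.1, -6.8, 1.1]
tcp_pos: [0.5551, 0.235, 0.0042]
wrist_force: [-4.6, -9.6, 1.9]
```

```bash

python3 -m jog '[[0,0,0,0.001,0],[0,0,0,0,0],[0,0,0,0,0]]' |sed -n '2p;4p'
python3 -m jog '[[0,0,0,0.001,0],[0,0,0,0,0],[0,0,0,0,0]]' |sed -n '2p;4p'
python3 -m jog '[[0,0,0,0.001,0],[0,0,0,0,0],[0,0,0,0,0]]' |sed -n '2,6p'
```

```text
tcp_pos: [0.5551, 0.235, 0.0039]
wrist_force: [-6.6, -10.8, 6.2]
tcp_pos: [0.5551, 0.235, 0.0033]
wrist_force: [-8.0, -10.6, 8.9]
tcp_pos: [0.5551, 0.2351, 0.0026]
orientation: [-0.001, 0.038, 0.999, -0.003]
wrist_force: [-9.0, -11.5, 10.1]
finger_gap: 0.0526
grip_force: 43.7
```

```bash

python3 -m jog '[[0,0.0005,-0.0015,0,0],[0,0,0,0.0005,0],[0,0,0,0,0]]' |sed -n '2p;4p'
python3 -m jog '[[0,0,0,0.001,0],[0,0,0,0,0],[0,0,0,0,0]]' |sed -n '2p;4p'
python3 -m jog '[[0,0,0,0.001,0],[0,0,0,0,0],[0,0,0,0,0]]' |sed -n '2,6p'
```

```text
tcp_pos: [0.5552, 0.2351, 0.0025]
wrist_force: [-8.0, -7.4, 10.6]
tcp_pos: [0.5552, 0.2351, 0.0024]
wrist_force: [-10.1, -7.6, 16.8]
tcp_pos: [0.5552, 0.2351, 0.0024]
orientation: [0.0, 0.038, 0.999, -0.001]
wrist_force: [-12.6, -9.0, 22.7]
finger_gap: 0.052
grip_force: 45.0
```

```bash

python3 -m jog '[[0,0,0,-0.0015,0],[0,0,0,0,0],[-0.2,0,0,0,0],[-0.4,0,0,0,0],[-0.4,0,0,0,0]]' |sed -n '2,6p'
python3 -m jog '[[-0.4,0,0,-0.01,0],[-0.4,0,0,-0.02,0],[-0.4,0,0,-0.03,0],[-0.6,0,0,-0.04,0],[-1,0,0,-0.04,0]]' |sed -n '2p;4p'
python3 -c "
from h import *
goto(470.7,-73.3,140,208.5)"
```

```text
tcp_pos: [0.5577, 0.2371, 0.0017]
orientation: [0.002, 0.037, 0.999, 0.001]
wrist_force: [-0.4, -0.1, 0.5]
finger_gap: 0.0594
grip_force: 0.0
tcp_pos: [0.5557, 0.2368, 0.1423]
wrist_force: [0.1, 0.7, 0.7]
t18.77 tcp [555.7 236.8 142.3] psi 175.73 tilt 0.000 gap 78.2 grip 0.0 F [0.1 0.7 0.7] | tx 61.6 ty -315.5 tz 2.3 turn -32.8
```

```bash

python3 -m jog '[[-1,0.0068,-0.035,0,0],[-1,0.0068,-0.035,0,0],[-1,0.0068,-0.035,0,0],[-1,0.0068,-0.035,0,0],[-1,0.0068,-0.035,0,0]]' |sed -n '2p'
python3 -m jog '[[-1,0.0068,-0.035,0,0],[-1,0.0068,-0.035,0,0],[-1,0.0068,-0.035,0,0],[-1,0.0068,-0.035,0,0],[-1,0,0,0,-6.8]]' |sed -n '2p'
python3 -m jog '[[-1,0,0,0,-6.5],[-1,0,0,0,-6.5],[-1,0,0,0,-6.5],[-1,0,0,0,-6.5],[-1,0,0,0,0]]' |sed -n '2p'
python3 -c "
from h import *
goto(470.7,-73.3,60,208.5)
t=cam('top');g=t['img'].max(2).astype(float);out=[]
C=np.array([556.4,234.2]);a=np.radians(-4.3);R=np.array([[np.cos(a),-np.sin(a)],[np.sin(a),np.cos(a)]])
for q in ((25,18),(25,-18),(-25,18),(-25,-18)):
  e=C+R@q; x,y=proj(t,[e[0]/1e3,e[1]/1e3,.036])[0].round().astype(int)
  W=g[y-2:y+3,x-2:x+3];m=np.clip(np.percentile(W,60)-W-15,0,None);yy,xx=np.mgrid[y-2:y+3,x-2:x+3]
  out.append([(m*xx).sum()/m.sum(),(m*yy).sum()/m.sum()])
P=onz(t,out,.036)[:,:2]*1000;print(P.round(1).tolist(),P.mean(0))
d=P[0]-P[2];e=P[1]-P[3];print(np.degrees(np.arctan2(d[1],d[0])),np.degrees(np.arctan2(e[1],e[0])),np.hypot(*d),np.hypot(*e))
"
```

```text
tcp_pos: [0.5093, 0.0635, 0.142]
tcp_pos: [0.4712, -0.0783, 0.142]
tcp_pos: [0.4722, -0.0734, 0.1418]
t20.02 tcp [472.2 -73.4 141.8] psi -151.33 tilt 0.003 gap 85.5 grip 0.0 F [0.4 0.5 0.5] | tx 1.4 ty 1.0 tz 81.8 turn 0.2
[[582.7, 250.5], [580.4, 214.6], [533.3, 254.3], [530.4, 218.4]] [556.69933684 234.43801344]
-4.357028925618797 -4.295223829399797 49.6293152342673 50.15756885238593
```

```bash

python3 -m jog '[[-1,0.0015,0.001,0.035,0],[-1,0,0,0.035,0],[-1,0,0,0.03,0],[-1,0,0,0.02,0],[-1,0,0,0,0]]' |sed -n '2p;4p'
python3 -m jog '[[-1,0,0,0.015,0],[-1,0,0,0.012,0],[-1,0,0,0.009,0],[-1,0,0,0,0],[-1,0,0,0,0]]' |sed -n '2p;4p'
python3 -m jog '[[-0.7,0,0,0,0],[-0.4,0,0,0,0],[-0.2,0,0,0,0],[0,0,0,0,0],[0,0,0,0,0]]' 40|sed -n '2,6p'
python3 -m jog '[[0,0,0,0,0],[0,0,0,0,0],[0,0,0,0,0]]' |sed -n '2,6p'
```

```text
tcp_pos: [0.4663, -0.0718, 0.0172]
wrist_force: [-0.6, -0.3, 0.3]
tcp_pos: [0.4697, -0.073, -0.0146]
wrist_force: [0.0, 0.0, 0.1]
tcp_pos: [0.4702, -0.0733, -0.0141]
orientation: [0.001, -0.246, 0.969, -0.001]
wrist_force: [-0.5, -0.1, 6.4]
finger_gap: 0.0537
grip_force: 41.8
tcp_pos: [0.4702, -0.0733, -0.0141]
orientation: [0.001, -0.246, 0.969, -0.001]
wrist_force: [-1.6, -0.6, 6.2]
finger_gap: 0.0537
grip_force: 41.8
```

```bash

python3 -m jog '[[0,0,0,-0.01,0],[0,0,0,-0.025,0],[0,0,0,-0.035,0],[0,0,0,-0.03,0],[0,0,0,-0.015,0]]' |sed -n '2p;4,6p'
python3 -m jog '[[0,0,0,0,6.5],[0,0,0,0,6.5],[0,0,0,0,6.5],[0,0,0,0,6.5],[0,0,0,0,6.8]]' |sed -n '2p;4,6p'
python3 -m jog '[[0,0,0,0,0],[0,0,0,0,0],[0,0,0,0,0]]' |sed -n '2p;4,6p'
python3 -c "
from h import *
goto(552,230.5,90,175.67)"
```

```text
tcp_pos: [0.4706, -0.0733, 0.1032]
wrist_force: [1.2, 0.2, -1.9]
finger_gap: 0.0532
grip_force: 43.3
tcp_pos: [0.4688, -0.0727, 0.0996]
wrist_force: [0.3, -0.1, -2.3]
finger_gap: 0.0531
grip_force: 43.1
tcp_pos: [0.469, -0.0728, 0.0996]
wrist_force: [-0.5, -0.1, -2.9]
finger_gap: 0.0537
grip_force: 43.2
t22.65 tcp [469.  -72.8  99.6] psi 175.87 tilt 0.000 gap 53.7 grip 43.2 F [-0.5 -0.1 -2.9] | tx -61.0 ty 308.5 tz 9.5 turn 0.2
```

```bash

python3 -m jog '[[0,-0.0035,0.018,0,0],[0,-0.0075,0.038,0,0],[0,-0.0075,0.038,0,0],[0,-0.0075,0.038,0,0],[0,-0.0075,0.038,0,0]]' |sed -n '2p;4,6p'
python3 -m jog '[[0,-0.0075,0.038,0,0],[0,-0.0075,0.038,0,0],[0,-0.0075,0.038,0,0],[0,-0.005,0.024,0,0.2],[0,0,0,0,0]]' |sed -n '2p;4,6p'
python3 -m jog '[[0,0,0,0,0],[0,0,0,0,0],[0,0,0,0,0]]' |sed -n '2p;4,6p'
python3 -c "
from h import *
goto(552,230.5,50,175.67)"
```

```text
tcp_pos: [0.5156, 0.0957, 0.0997]
wrist_force: [0.6, -0.0, -3.2]
finger_gap: 0.0533
grip_force: 43.3
tcp_pos: [0.5542, 0.2347, 0.0993]
wrist_force: [0.5, 0.3, -3.3]
finger_gap: 0.0534
grip_force: 43.4
tcp_pos: [0.5525, 0.2286, 0.0994]
wrist_force: [-0.8, 0.5, -1.9]
finger_gap: 0.0532
grip_force: 43.4
t23.73 tcp [552.5 228.6  99.4] psi 175.49 tilt 0.001 gap 53.2 grip 43.4 F [-0.8  0.5 -1.9] | tx 0.6 ty 1.9 tz 49.4 turn -0.2
```

```bash

python3 -m jog '[[0,0.001,0.001,0.02,-0.2],[0,0,0,0.02,0],[0,0,0,0,0],[0,0,0,0,0]]' |sed -n '2p;4p'
python3 -m jog '[[0,0,0,0.012,0],[0,0,0,0.01,0],[0,0,0,0,0],[0,0,0,0,0]]' |sed -n '2p;4p'
python3 -m jog '[[0,0,0,0.006,0],[0,0,0,0.005,0],[0,0,0,0,0],[0,0,0,0,0]]' |sed -n '2p;4p'
python3 -c "
from h import *
goto(552,230.5,23.5,175.67)"
```

```text
tcp_pos: [0.5508, 0.2292, 0.0589]
wrist_force: [-0.2, -0.5, -2.2]
tcp_pos: [0.5519, 0.2304, 0.0378]
wrist_force: [0.1, -0.2, -3.0]
tcp_pos: [0.5518, 0.2307, 0.0263]
wrist_force: [-0.1, 0.2, -1.6]
t24.73 tcp [551.8 230.7  26.3] psi 175.72 tilt 0.001 gap 53.4 grip 43.4 F [-0.1  0.2 -1.6] | tx -0.2 ty -0.2 tz 2.8 turn 0.0
```

Now lower to about 1.5 mm above the plate and seek the fences.

```bash

python3 -m jog '[[0,-0.002,0,0.003,0],[0,0,0,0,0],[0,0,0,0,0]]' |sed -n '2p;4p'
python3 -m jog '[[0,-0.001,0.001,0,0],[0,0,0,0,0],[0,0,0,0,0]]' |sed -n '2p;4p'
python3 -m jog '[[0,-0.001,0.001,0,0],[0,0,0,0,0],[0,0,0,0,0]]' |sed -n '2p;4p'
python3 -m jog '[[0,-0.001,0.001,0,0],[0,0,0,0,0],[0,0,0,0,0]]' |sed -n '2p;4p'
```

```text
tcp_pos: [0.5543, 0.2307, 0.0236]
wrist_force: [-0.5, 0.2, -3.2]
tcp_pos: [0.5553, 0.2316, 0.0237]
wrist_force: [0.1, 0.4, -3.4]
tcp_pos: [0.5554, 0.2323, 0.0234]
wrist_force: [-3.8, -1.1, -1.3]
tcp_pos: [0.5554, 0.2329, 0.0231]
wrist_force: [-5.3, -2.0, -1.0]
```

```bash

python3 -m jog '[[0,0,0.001,0,0],[0,0,0,0,0],[0,0,0,0,0]]' |sed -n '2p;4p'
python3 -m jog '[[0,0,0.001,0,0],[0,0,0,0,0],[0,0,0,0,0]]' |sed -n '2p;4p'
python3 -m jog '[[0,0,0.001,0,0],[0,0,0,0,0],[0,0,0,0,0]]' |sed -n '2p;4p'
```

```text
tcp_pos: [0.5555, 0.2338, 0.0229]
wrist_force: [-5.0, -1.5, -1.3]
tcp_pos: [0.5555, 0.2341, 0.0229]
wrist_force: [-4.0, -4.7, -0.8]
tcp_pos: [0.5555, 0.2341, 0.023]
wrist_force: [-5.5, -6.7, -0.4]
```

```bash

python3 -m jog '[[0,0,-0.0005,0.001,0],[0,0,0,0,0],[0,0,0,0,0]]' |sed -n '2p;4p'
python3 -m jog '[[0,0,0,0.001,0],[0,0,0,0,0],[0,0,0,0,0]]' |sed -n '2p;4p'
```

```text
tcp_pos: [0.5556, 0.2341, 0.0224]
wrist_force: [-6.3, -6.3, 2.4]
tcp_pos: [0.5555, 0.2341, 0.0219]
wrist_force: [-7.4, -6.4, 4.5]
```

```bash

python3 -m jog '[[0,0,0,0.001,0],[0,0,0,0,0],[0,0,0,0,0]]' |sed -n '2p;4p'
python3 -m jog '[[0,0,0,0.0007,0],[0,0,0,0,0],[0,0,0,0,0]]' |sed -n '2,6p'
```

```text
tcp_pos: [0.5556, 0.2342, 0.0219]
wrist_force: [-9.0, -7.0, 11.9]
tcp_pos: [0.5556, 0.2342, 0.0219]
orientation: [-0.001, 0.037, 0.999, -0.002]
wrist_force: [-11.2, -8.2, 15.7]
finger_gap: 0.0534
grip_force: 44.5
```

```bash

python3 -m jog '[[0,0,0,-0.001,0],[0,0,0,0,0],[-0.2,0,0,0,0],[-0.4,0,0,0,0],[-0.4,0,0,0,0]]' |sed -n '2,6p'
python3 -m jog '[[-0.4,0,0,-0.008,0],[-0.4,0,0,-0.015,0],[-0.4,0,0,-0.025,0],[-0.4,0,0,-0.03,0],[-0.4,0,0,-0.03,0]]' |sed -n '2p;4p'
python3 -m jog '[[-1,0.0,-0.035,-0.02,0],[-1,0.0,-0.035,-0.02,0],[-1,0.0,-0.035,-0.01,0],[-1,0.0,-0.035,0,0],[-1,0.0,-0.035,0,0]]' |sed -n '2p;4p'
python3 -m jog '[[-1,0.0,-0.035,0,0],[-1,0.0,-0.035,0,0],[-1,0.0,-0.035,0,0],[-1,0,0,0,0],[-1,0,0,0,0]]' |sed -n '2p;4p'
python3 -c "
from h import *
t=cam('top');s=cam('side');g=t['img'].astype(int)
C=np.array([556.6,234.3]);a=np.radians(-4.3);R=np.array([[np.cos(a),-np.sin(a)],[np.sin(a),np.cos(a)]])
A=[]
for c,b in((t,(178,182,218,232)),(s,(215,215,275,265))):
  I=crop(c,*b,9)
  for z,col in((.076,(0,255,0)),(.036,(0,0,255))):
    P=np.array([[*(C+R@np.array(q)),z*1e3] for q in((34,27),(34,-27),(-34,-27),(-34,27),(22,0))])/1e3
    p=((proj(c,P)-b[:2]+.5)*9).astype(int)
    if z>.05: cv2.polylines(I,[p[:4].reshape(-1,1,2)],True,col,1); cv2.circle(I,tuple(int(v) for v in p[4]),4,(0,255,255),1)
    else: cv2.polylines(I,[p[:4].reshape(-1,1,2)],True,col,1)
  A.append(I)
h=max(a.shape[0] for a in A);A=[cv2.copyMakeBorder(a,0,h-a.shape[0],0,0,0) for a in A]
I=np.hstack(A);I=cv2.resize(I,None,fx=.88,fy=.88);print(I.shape);cv2.imwrite('pics/f.png',I)"
```

```text
tcp_pos: [0.5591, 0.2363, 0.0219]
orientation: [0.002, 0.038, 0.999, 0.001]
wrist_force: [0.8, 0.3, 1.2]
finger_gap: 0.0596
grip_force: 0.0
tcp_pos: [0.5578, 0.2361, 0.1305]
wrist_force: [0.1, 0.6, -0.6]
tcp_pos: [0.546, 0.0602, 0.1814]
wrist_force: [0.8, -0.3, -0.3]
tcp_pos: [0.5374, -0.0452, 0.1799]
wrist_force: [-0.0, 0.1, -0.1]
(396, 792, 3)
```

View pics/f.png

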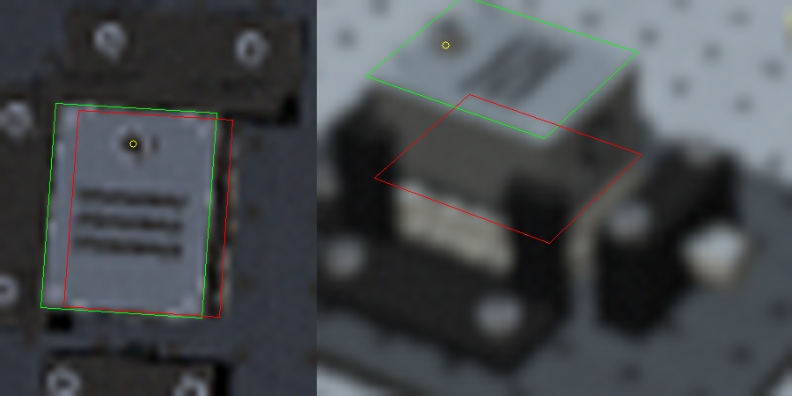

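The laser's top face and its connector (133,145) match the predicted snug outline in both views. The connector is at the end-fence end, so the window faces the clamp, and the stack is flush.

```bash
python3 -c "
from workcell import env
print(env.hand_in())"
```

```text
the job is handed in; nothing more can be done
None
```

The spare spacer and the laser are stacked on the lower spacer, each pushed against both fences until it touched. The final pictures show the laser's window facing the clamp block, and the job is handed in; no verdict came back.

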